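# Clean the scraper at the seedling bench

### The job

Clean the flat scraper in the tool-cleaning station: slide its blade, lying flat, fully home into the station's low slot and let go of it there. Then press the station's spring-return dial handle down past its first two notches to the third, short of the stop beyond, and finish while still holding it down at the third notch. Leave the pots and the other loose things on the bench where they are.

Things in the scene. Friction and masses are not known exactly. Their poses are not given: they have to be found in the camera images.
- scraper: Loose scraper, 150 g, lying flat: wooden handle 115 long (x) x 22 wide (y) x 28 mm high (x = -57 to 57), steel neck 20 mm wide, 10 high, then flat steel blade 95 long x 56 wide x 4 mm thick (x = 75 to 170). Undersides level. Origin: underside, below the handle's middle; x points along the tool to the blade, z up. Centre of mass at x = 43 mm.
- scraper_tip (a point): Middle of the blade's leading edge, on the underside, 170 mm ahead of the scraper's origin. Axes as the scraper's.
- station: Fixed tool-cleaning station: white housing 140 (x) x 120 (y) mm, top 90 mm above the bench, on a steel base plate 12 mm thick, 150 wide. Origin: on the bench, below its middle; x points into the slot (away from the robot), z up. Slot mouth in the housing's -x face at x = -40 mm; before it the base plate is an open ledge, x = -130 to -40. On the -y side a bracket carries the dial.
- slot_mouth (a point): Middle of the slot's floor at its mouth, 12 mm above the bench. The slot is 68 mm wide, 14 mm high, and runs 95 mm along the station's x to its closed back. Axes as the station's.
- slot_back (a point): Middle of the slot's floor at its closed back, 95 mm from the mouth, 12 mm above the bench. Fully home, the blade's leading edge is against the back here and the handle rests outside, its middle 75 mm in front of the mouth. Axes as the station's.
- dial_pivot (a point): The dial's axis, 95 mm to the -y side of the station's middle, 115 mm above the bench; the axis runs along the station's x. The handle swings in the upright plane through this point towards the station's -y. Round plates of 42 mm radius flank the dial. Axes as the station's.
- dial_handle (a point): Centre of the dial's black cross-bar grip: round bar 18 mm thick, 50 mm long along the station's x, on an arm 105 mm from the axis towards the station's -y. At rest the arm points 0.38 rad above level (bar centre 39 mm above the axis); pressed, it swings down, to 0.37 rad below level (38 mm below the axis) at the third notch.
- dial (a joint): Dial angle in rad: 0 at rest, grows as the handle is pressed down. Notches at 0.25, 0.50 and 0.75 (dark rivets on the side plates mark rest and the notches), hard stop at 0.95. Let go, its spring returns it to 0 from every notch. Pushing down at the bar takes about 4 N at the start, 7 N at the third notch, with a ripple of about 1 N between notches.
- pot_a: Bystander: black seedling pot, 76 mm across, 62 mm high (leaves to about 105 mm), nearest the robot. Origin under its centre.
- pot_b: Bystander: another such pot, beyond the dial. Origin under its centre.
- sprayer: Bystander: white bottle, 68 mm across, 170 mm high. Origin under its centre.
- tag_cup: Bystander: terracotta cup of white plant tags, 76 mm across, 110 mm high with the tags. Origin under its centre.
- brush: Bystander: hand brush lying on the bench near the tag cup. Origin under its middle.
- dibber: Bystander: small wooden dibber, standing, 32 mm across, 100 mm high. Origin under its centre.
Things that resemble listed ones, but are neither listed nor needed, are in the scene too. Leave any purple look-alike of the scraper alone.

How it is judged:
By the outcome, as a careful person would: the job done as asked, in the order asked, and still so for the second after the job is handed in, while the arm keeps its last pose, push and grip.
It also fails if it takes over 54 s, if anything falls off the work surface, if the arm or the gripper's body presses on something with over 40 N, if the wrist force passes 120 N, or if a joint passes its speed limit or range.

### The arm

A 6-joint arm with a two-finger parallel gripper is mounted at the origin on the work surface. World frame = base frame: x ahead of the robot, y to its left, z up, the work surface at z = 0. Lengths are in m, angles in rad, forces in N, time in s.
With the tool pointing down it reaches from about 0.425 to 0.95 m from the base axis. Payload 3.5 kg.
Tool frame: the origin (TCP) lies on the centre line of the jaws, within the pads' length; the fingertips stand 8 mm ahead of it and the grasp point (between the pads) lies 11 mm behind it; z points along the fingers, y is the line along which they close (so a half turn about z gives the same grasp; the last joint's range is limited). The gripper opens to 85 mm and grips with 20 to 120 N. Pads are 22 mm wide; open, the fingers measure 114 mm over their backs; the gripper's body (76 mm by 85 mm) begins 54 mm behind the grasp point. The pads swing forward as they close: fully open they stand 13 mm farther back than shut.
Start: joints at [-1.351, 0.286, 1.577, -0, 1.279, -0.15], TCP at [0.244, -0.629, 0.209] pointing down, gripper open.
Joint ranges: [-2.77, 2.77], [-0.9, 2.22], [0.21, 2.48], [-1.53, 4.67], [0.24, 2.81], [-2.84, 2.84]. Speed limits (rad/s): [2.79, 2.79, 3.14, 3.14, 3.14, 3.14].

### API

Orientations are given as a unit quaternion [x, y, z, w].
In Python, from plant import ctrl gives the robot as it stands. The module is installed in compiled form; this text tells all that it offers.
- The arm moves only by the tool send_rows, never from a script. Its argument "steps" is a list of rows, each a list of 5 numbers: the shift along the tool's x, y, z in m, then the turn about the tool's z in degrees, then the opening, from -1 (shut) to 1 (fully open). A call has 1 to 12 rows; each row is the pose to reach, as a shift and turn from the pose commanded when the call began, along the tool's axes at that moment; what a row does not reach only later rows make up. A row lasts 1/10 s, in which the tool goes at most 50 mm and 8.59 degrees, less where a joint would pass 70% of its speed; a pose out of reach is approached as far as the arm can. A call with a gripper value outside its range is refused whole. The fingers move at their own pace and stop on an object; "squeeze" is the grip in N (left out, the last holds). Time passes only in rows, so rows that repeat a pose let the fingers close. It gives the time, the measured TCP pose, the force, the opening and the grip force at its end, in the units of the state.
- ctrl.get_state(): the state, without advancing time (a new reading comes with each control period).
- ctrl.read_camera(name): name is "side" or "top" or "wrist"; returns the picture (400x640x3 uint8, red, green, blue); there is no depth.
- ctrl.calibration(name): a dict with "intrinsics" (3x3 intrinsics, pixels), "extrinsics" (4x4, takes a point from world to camera coordinates); the wrist camera has in their place "tool_from_camera" (4x4, takes a point from camera to tool coordinates, whose origin is the TCP and whose axes are the flange's). Camera axes: x right, y up, looking along -z (the intrinsics and any distortion apply to the point x, -y, -z); pixel columns grow to the right and rows downward; lengths in m; the calibration is good to about 2 mm. A picture is of the moment at which its call begins: read the wrist's pose just before it. calibration takes no time and is no camera call.
- ctrl.sign_off(): hands the job in; it is judged then, once.
The state is a dict: "time": time; "qpos": joint angles; "dq": joint speeds; "joint_efforts": joint torques, N m; "eef_pos": TCP position; "tcp_rot": TCP orientation; "contact_force": force on the tool from outside, world axes, zero at the start; "wrist_torque": the same for the moment, N m; "opening": opening from 0.0 (shut) to 1.0 (fully open); "finger_force": force on a finger pad.
Only numpy, scipy, OpenCV 4.12 (cv2) and the standard library are available. Lean on these libraries where they do the work, as an engineer would, in place of code of your own. Each camera call takes 0.05 s, during which the arm holds its last target. There are 200 camera calls.

## Working session

There is one attempt and no reset: what is moved stays moved. The work goes in short steps, Python scripts to look and compute and a tool call to move; the robot and the scene stay as the last step left them, time stands still between calls to the robot, and variables do not carry over. Pictures are saved under pics/ and viewed, at most 10 in all, crops included, and the job is handed in when it is done.

Besides the shell and the picture viewer there is one more tool, called after "Request:" as a command line: name --pt "numbers of a row" for each row, then --argument value for the rest. send_rows: Moves the arm, as the interface text tells. Its arguments: {"type":"object","properties":{"steps":{"type":"array","items":{"type":"array","items":{"type":"number"}}},"squeeze":{"type":"number"}},"required":["steps"]}

```bash
mkdir -p pics; python3 - <<'E'
from plant import ctrl
import cv2,numpy as np
np.set_printoptions(precision=4,suppress=True)
s=ctrl.get_state();print(s)
for n in("side","top","wrist"):
    im=ctrl.read_camera(n);cv2.imwrite(f"pics/{n}0.png",im[:,:,::-1]);print(n,ctrl.calibration(n))
E
```

```text
{'time': 0.0, 'qpos': array([-1.351 ,  0.2872,  1.5782,  0.    ,  1.2786, -0.15  ]), 'dq': array([ 0.0003, -0.0004, -0.0011,  0.0003,  0.0013,  0.0018]), 'joint_efforts': array([  0.001 , -40.5978, -29.2628,  -0.0001,   0.0058,   0.    ]), 'eef_pos': array([ 0.2438, -0.6287,  0.2078]), 'tcp_rot': array([ 0.983 ,  0.1838, -0.    , -0.0012]), 'contact_force': array([-0.031 , -0.4228,  0.3067]), 'wrist_torque': array([-0.0478, -0.0223, -0.0514]), 'finger_force': 0.0, 'opening': 0.9987783039968906}
side {'intrinsics': array([[461.7816,   0.    , 325.2661],
       [  0.    , 461.7816, 202.9701],
       [  0.    ,   0.    ,   1.    ]]), 'extrinsics': array([[ 0.9604, -0.2779, -0.0193, -0.4703],
       [ 0.1984,  0.6338,  0.7476, -0.1764],
       [-0.1955, -0.7218,  0.6639, -1.3769],
       [ 0.    ,  0.    ,  0.    ,  1.    ]])}
top {'intrinsics': array([[454.4372,   0.    , 316.1414],
       [  0.    , 454.4372, 205.6344],
       [  0.    ,   0.    ,   1.    ]]), 'extrinsics': array([[ 0.0067, -0.9995,  0.0306, -0.0556],
       [ 0.983 ,  0.0122,  0.1833, -0.5189],
       [-0.1836,  0.0289,  0.9826, -1.2967],
       [ 0.    ,  0.    ,  0.    ,  1.    ]])}
wrist {'intrinsics': array([[279.943 ,   0.    , 321.5758],
       [  0.    , 279.943 , 200.0301],
       [  0.    ,   0.    ,   1.    ]]), 'tool_from_camera': array([[ 0.0001,  0.9562,  0.2927,  0.0738],
       [ 1.    , -0.0006,  0.0014,  0.0006],
       [ 0.0015,  0.2927, -0.9562, -0.1649],
       [ 0.    ,  0.    ,  0.    ,  1.    ]])}
```

View pics/top0.png

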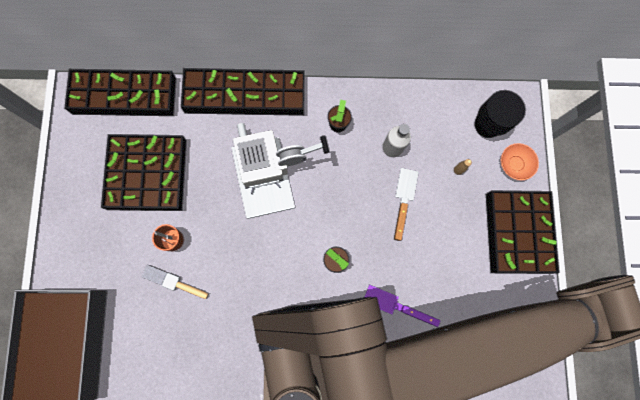

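View pics/side0.png

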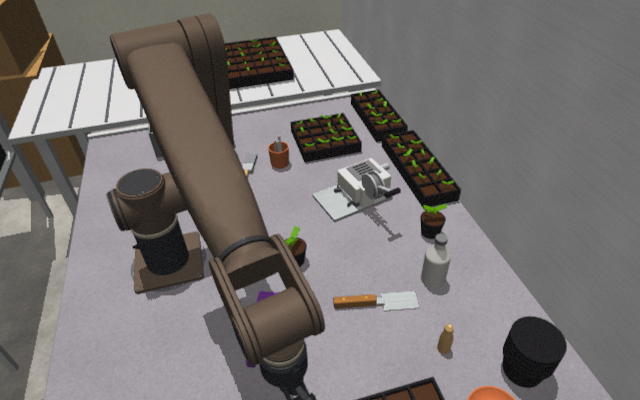

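Candidates for the scraper in the top picture: the orange-brown-handled steel one at (404,205), the purple look-alike at (400,305), and the yellow-handled brush at (175,282) by the tag cup (167,238). The one at (404,205) fits, with its wooden handle and steel blade. The station is at (263,170) and its dial bar at (324,145). I'll confirm with one crop.

```bash
cat > h.py <<'E'
from plant import ctrl
import cv2,numpy as np
from scipy.spatial.transform import Rotation as R
np.set_printoptions(precision=4,suppress=True)
F=np.diag([1.,-1,-1])
def cam(n,s=None):
    """K, R, t : camera point (cv axes) = R X + t"""
    c=ctrl.calibration(n)
    if n!="wrist": E=c["extrinsics"]
    else:
        s=s or ctrl.get_state();T=np.eye(4);T[:3,:3]=R.from_quat(s["tcp_rot"]).as_matrix();T[:3,3]=s["eef_pos"]
        E=np.linalg.inv(T@c["tool_from_camera"])
    return c["intrinsics"],F@E[:3,:3],F@E[:3,3]
def proj(C,P):
    K,r,t=C;p=(np.atleast_2d(P)@r.T+t)@K.T;return p[:,:2]/p[:,2:]
def unproj(C,uv,z):
    K,r,t=C;uv=np.atleast_2d(uv).astype(float);d=np.c_[uv,np.ones(len(uv))]@np.linalg.inv(K).T@r;o=-r.T@t
    return o+d*((z-o[2])/d[:,2])[:,None]
E
python3 - <<'E'
from h import *
im=cv2.imread("pics/top0.png")
a=cv2.resize(im[110:225,220:350],None,fx=4,fy=4,interpolation=2);b=cv2.resize(im[150:265,375:435],None,fx=4,fy=4,interpolation=2)
cv2.imwrite("pics/crop0.png",np.hstack([a,b]))
C=cam("top")
print(unproj(C,[[400,239],[405,170],[270,205],[246,215],[294,207],[338,260],[340,120],[397,145],[462,168],[400,305]],0.01))
E
```

```text
[[ 0.4272 -0.3061  0.01  ]
 [ 0.643  -0.3277  0.01  ]
 [ 0.5269  0.0885  0.01  ]
 [ 0.4953  0.1601  0.01  ]
 [ 0.5216  0.0156  0.01  ]
 [ 0.3624 -0.1182  0.01  ]
 [ 0.8033 -0.1254  0.01  ]
 [ 0.7238 -0.3048  0.01  ]
 [ 0.6521 -0.5073  0.01  ]
 [ 0.2321 -0.3008  0.01  ]]
```

View pics/crop0.png

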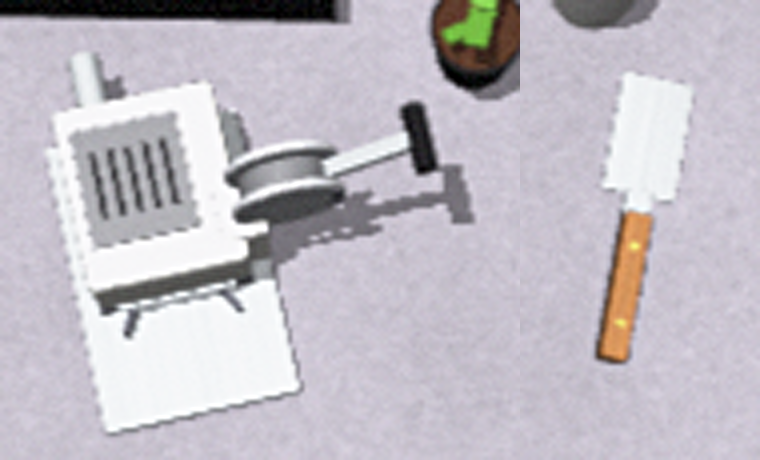

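The crop confirms it. The wooden-handled scraper runs from crop (612,358) at the handle end to (658,78) at the tip, with a steel blade and no purple. The station ledge's front corners are at (108,432) and (299,389), and the black bar is at (418,137). Next I'll move the wrist camera over the scraper.

Request:
send_rows --pt "0.333 -0.213 0 31 1" --pt "0.333 -0.213 0 31 1" --pt "0.333 -0.213 0 31 1" --pt "0.333 -0.213 0 31 1" --pt "0.333 -0.213 0 31 1" --pt "0.333 -0.213 0 31 1" --pt "0.333 -0.213 0 31 1" --pt "0.333 -0.213 0 31 1" --pt "0.333 -0.213 0 31 1" --pt "0.333 -0.213 0 31 1" --pt "0.333 -0.213 0 31 1" --pt "0.333 -0.213 0 31 1"

```text
time: 1.35
eef_pos: [0.4767, -0.3115, 0.209]
tcp_rot: [0.996, -0.086, -0.0, -0.0]
contact_force: [0.1, -0.1, -0.3]
opening: 1.001
finger_force: 0.0
```

```bash
python3 - <<'E'
from h import *
s=ctrl.get_state();print(s["time"],s["eef_pos"],s["tcp_rot"],s["qpos"])
im=ctrl.read_camera("wrist")[:,:,::-1];cv2.imwrite("pics/w1.png",im)
np.savez("w1.npz",p=s["eef_pos"],q=s["tcp_rot"])
im=ctrl.read_camera("top")[:,:,::-1];cv2.imwrite("pics/top1.png",im)
E
```

```text
1.35 [ 0.4767 -0.3115  0.209 ] [ 0.9963 -0.0865 -0.0002 -0.    ] [-0.7568  0.0555  1.84   -0.0002  1.2464  0.9872]
```

View pics/w1.png

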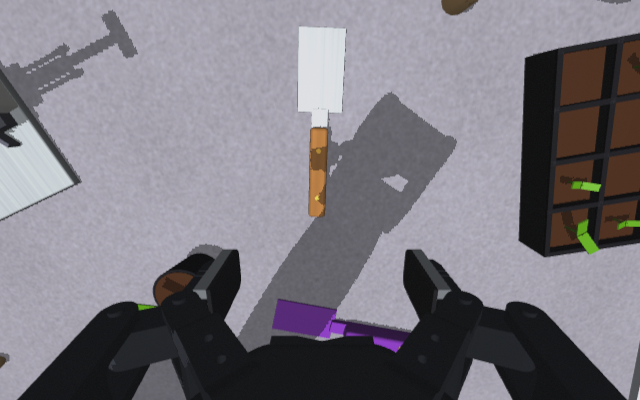

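The wrist picture shows the scraper upright in view, with its blade at (298-346, 27-112) and its handle at (310-328, 128-217). The station ledge corner is at (79,183). I'll measure it by projection.

```bash
python3 - <<'E'
from h import *
d=np.load("w1.npz");s=dict(eef_pos=d["p"],tcp_rot=d["q"]);C=cam("wrist",s)
im=cv2.imread("pics/w1.png");hsv=cv2.cvtColor(im,cv2.COLOR_BGR2HSV)
def comp(m,seed):
    n,l=cv2.connectedComponents(m.astype(np.uint8));m=(l==l[seed[1],seed[0]]);y,x=np.nonzero(m);return np.c_[x,y]
# handle top outline, blade outline
hd=comp((hsv[...,1]>130)&(hsv[...,0]<22)&(hsv[...,2]>60),(318,190))
bl=comp((im.min(2)>205),(320,60))
for nme,p,z in(("blade",bl,.004),("handle",hd,.028),("handle0",hd,0.)):
    P=unproj(C,p,z)[:,:2].astype(np.float32)
    r=cv2.minAreaRect(P*1000);b=cv2.boxPoints(r);print(nme,len(p),r);print(b/1000)
    print(np.median(im[p[:,1],p[:,0]],0),p.min(0),p.max(0))
E
```

```text
blade 3983 ((590.0252075195312, -330.2347412109375), (54.6375846862793, 111.03621673583984), 78.25223541259766)
[[ 0.5301 -0.3457]
 [ 0.6388 -0.3683]
 [ 0.6499 -0.3148]
 [ 0.5412 -0.2922]]
[227. 223. 220.] [298  27] [345 126]
handle 1413 ((479.75848388671875, -307.36859130859375), (20.436492919921875, 112.45699310302734), 78.16012573242188)
[[ 0.4226 -0.3058]
 [ 0.5327 -0.3289]
 [ 0.5369 -0.3089]
 [ 0.4268 -0.2858]]
[ 67. 119. 171.] [309 128] [327 216]
handle0 1413 ((474.091796875, -305.9046630859375), (22.090717315673828, 121.55989837646484), 78.16014099121094)
[[ 0.4123 -0.3042]
 [ 0.5313 -0.3292]
 [ 0.5358 -0.3076]
 [ 0.4169 -0.2826]]
[ 67. 119. 171.] [309 128] [327 216]
```

Request:
send_rows --pt "0.013 -0.005 0.04 2 1" --pt "0.013 -0.005 0.08 2 1" --pt "0.013 -0.005 0.12 2 1" --pt "0.013 -0.005 0.15 2 1" --pt "0.013 -0.005 0.175 2 1" --pt "0.013 -0.005 0.185 2 1" --pt "0.013 -0.005 0.19 2 1" --pt "0.013 -0.005 0.195 2 1" --pt "0.013 -0.005 0.195 2 1"

```text
time: 2.35
eef_pos: [0.4916, -0.3083, 0.015]
tcp_rot: [0.995, -0.103, 0.001, 0.0]
contact_force: [0.2, -0.6, 0.5]
opening: 0.998
finger_force: 0.0
```

Request:
send_rows --pt "0 0 0 0 -1" --pt "0 0 0 0 -1" --pt "0 0 0 0 -1" --pt "0 0 0 0 -1" --pt "0 0 0 0 -1" --pt "0 0 0 0 -1" --pt "0 0 0 0 -1" --pt "0 0 0 0 -1" --squeeze 60

```text
time: 3.15
eef_pos: [0.4912, -0.3077, 0.0142]
tcp_rot: [0.995, -0.103, -0.0, -0.0]
contact_force: [0.5, 0.1, -0.1]
opening: 0.004
finger_force: 0.0
```

The fingers shut on nothing, so I'll look.

```bash
python3 - <<'E'
from h import *
s=ctrl.get_state();np.savez("w2.npz",p=s["eef_pos"],q=s["tcp_rot"])
w=ctrl.read_camera("wrist")[:,:,::-1];t=ctrl.read_camera("side")[:,:,::-1]
cv2.imwrite("pics/w2.png",w);cv2.imwrite("pics/s2.png",t)
cv2.imwrite("pics/c2.png",np.hstack([w[:,120:520],cv2.resize(t[220:353,270:403],(400,400),interpolation=2)]))
E
```

```text
(no output)
```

View pics/c2.png

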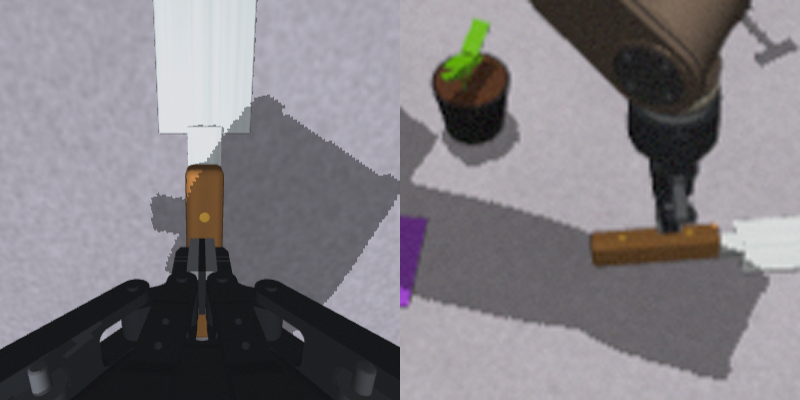

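```bash
python3 - <<'E'
from h import *
d=np.load("w2.npz");s=dict(eef_pos=d["p"],tcp_rot=d["q"]);print(s)
W=cam("wrist",s);S=cam("side")
for z in(0,.01,.02,.03,.04,.05):
    P=np.array([.4912,-.3077,z]);print(z,proj(W,P),proj(S,P))
# handle ends in side image
print(unproj(S,[[270+64,220+83],[270+106,220+80]],.014),unproj(W,[[120+204,217]],.028),unproj(W,[[120+188,168],[120+222,168]],.028), unproj(W,[[120+160,132],[120+250,133]],.004))
E
```

```text
{'eef_pos': array([ 0.4912, -0.3077,  0.0142]), 'tcp_rot': array([ 0.9947, -0.1029, -0.    , -0.    ])}
0 [[320.4088 226.7154]] [[357.3852 304.1231]]
0.01 [[320.3207 232.5873]] [[357.4849 301.8882]]
0.02 [[320.2229 239.1048]] [[357.5857 299.6293]]
0.03 [[320.1137 246.3805]] [[357.6876 297.346 ]]
0.04 [[319.991 254.555]] [[357.7906 295.038 ]]
0.05 [[319.8522 263.8056]] [[357.8947 292.7048]]
[[ 0.4288 -0.2955  0.014 ]
 [ 0.5398 -0.3191  0.014 ]] [[ 0.508  -0.3135  0.028 ]] [[ 0.5377 -0.3107  0.028 ]
 [ 0.5339 -0.3289  0.028 ]] [[ 0.5587 -0.2968  0.004 ]
 [ 0.5469 -0.3503  0.004 ]]
```

The side view shows the shut fingertips (crop 678,228) resting just above the handle top. So the tips stand about 25-30 mm farther back than the stated TCP. I'll open and feel downward in small steps, watching the force.

Request:
send_rows --pt "0 0 0 0 1" --pt "0 0 0 0 1" --pt "0 0 0 0 1" --pt "0 0 0 0 1" --pt "0 0 0 0 1" --pt "0 0 0 0 1" --pt "0 0 0.005 0 1" --pt "0 0 0.01 0 1" --pt "0 0 0.01 0 1"

```text
time: 4.15
eef_pos: [0.4904, -0.307, 0.0029]
tcp_rot: [0.995, -0.103, -0.001, -0.001]
contact_force: [0.7, 0.8, 0.3]
opening: 0.999
finger_force: 0.0
```

Request:
send_rows --pt "0 0 0.005 0 1" --pt "0 0 0.01 0 1" --pt "0 0 0.01 0 1"

```text
time: 4.45
eef_pos: [0.4905, -0.3071, -0.0069]
tcp_rot: [0.995, -0.103, -0.001, -0.001]
contact_force: [-0.2, 1.0, 1.2]
opening: 0.999
finger_force: 0.0
```

Request:
send_rows --pt "0 0 0.004 0 1" --pt "0 0 0.008 0 1" --pt "0 0 0.008 0 1" --pt "0 0 0.008 0 -1" --pt "0 0 0.008 0 -1" --pt "0 0 0.008 0 -1" --pt "0 0 0.008 0 -1" --pt "0 0 0.008 0 -1" --pt "0 0 0.008 0 -1" --pt "0 0 0.008 0 -1" --pt "0 0 0.008 0 -1" --squeeze 60

```text
time: 5.55
eef_pos: [0.4915, -0.308, -0.0133]
tcp_rot: [0.995, -0.103, 0.0, 0.0]
contact_force: [0.1, 1.1, 3.1]
opening: 0.243
finger_force: 61.2
```

Gripped: opening 0.243, about 21 mm, at 61 N. Lift high and carry it to the station.

Request:
send_rows --pt "0 0 -0.01 0 -1" --pt "0 0 -0.03 0 -1" --pt "0 0 -0.06 0 -1" --pt "0 0 -0.1 0 -1" --pt "0 0 -0.14 0 -1" --pt "0 0 -0.18 0 -1" --pt "0 0 -0.2 0 -1" --pt "0 0 -0.2 0 -1"

```text
time: 6.35
eef_pos: [0.4926, -0.3088, 0.1906]
tcp_rot: [0.995, -0.103, 0.003, 0.002]
contact_force: [0.3, -0.6, -1.6]
opening: 0.241
finger_force: 60.7
```

Request:
send_rows --pt "-0.013 -0.036 -0.2 -2 -1" --pt "-0.027 -0.072 -0.2 -4 -1" --pt "-0.04 -0.109 -0.2 -6 -1" --pt "-0.053 -0.145 -0.2 -9 -1" --pt "-0.067 -0.181 -0.2 -11 -1" --pt "-0.08 -0.217 -0.2 -13 -1" --pt "-0.093 -0.254 -0.2 -15 -1" --pt "-0.107 -0.29 -0.2 -18 -1" --pt "-0.12 -0.326 -0.2 -20 -1" --pt "-0.133 -0.362 -0.2 -22 -1" --pt "-0.133 -0.362 -0.2 -22 -1" --pt "-0.133 -0.362 -0.2 -22 -1"

```text
time: 7.55
eef_pos: [0.4344, 0.0744, 0.384]
tcp_rot: [0.996, 0.09, -0.002, 0.0]
contact_force: [0.7, -0.6, -2.6]
opening: 0.244
finger_force: 60.6
```

I repeated the -0.2 lift, which is harmless, and the height gives a good view of the station. Taking a picture.

```bash
python3 - <<'E'
from h import *
s=ctrl.get_state();np.savez("w3.npz",p=s["eef_pos"],q=s["tcp_rot"])
w=ctrl.read_camera("wrist")[:,:,::-1];cv2.imwrite("pics/w3.png",w)
cv2.imwrite("pics/t3.png",ctrl.read_camera("top")[:,:,::-1]);cv2.imwrite("pics/s3.png",ctrl.read_camera("side")[:,:,::-1])
cv2.imwrite("pics/c3.png",cv2.resize(w[:300,170:570],(800,600),interpolation=2))
E
```

```text
(no output)
```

View pics/c3.png

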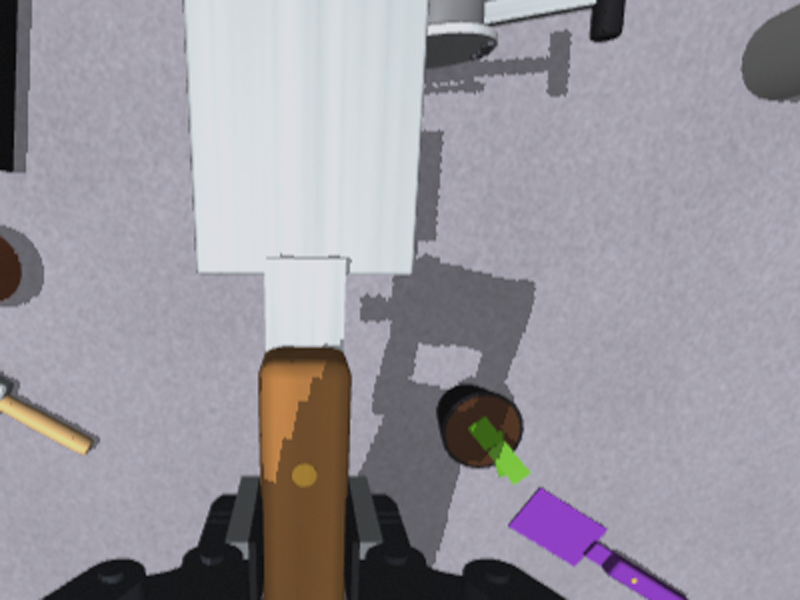

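The blade hides the station here, but the scraper sits straight in the grip, with the blade's rear corners at crop (198,272) and (412,273). I'll fit the station's pose from the earlier clear pictures.

```bash
python3 - <<'E'
from h import *
from scipy.optimize import least_squares
d=np.load("w1.npz");W1=cam("wrist",dict(eef_pos=d["p"],tcp_rot=d["q"]));T=cam("top")
c=lambda x,y:(220+x/4,110+y/4)
obs=[(T,c(108,432),(-.13,.075,.012)),(T,c(299,389),(-.13,-.075,.012)),(T,c(55,115),(.10,.06,.09)),(T,c(213,83),(.10,-.06,.09)),
 (T,c(92,292),(-.04,.06,.09)),(T,c(245,262),(-.04,-.06,.09)),(T,c(418,137),(0,-.1925,.154)),(W1,(79,183),(-.13,-.075,.012))]
def tf(p,P): return np.array([p[0]+np.cos(p[2])*P[0]-np.sin(p[2])*P[1],p[1]+np.sin(p[2])*P[0]+np.cos(p[2])*P[1],P[2]])
f=lambda p:np.concatenate([(proj(C,tf(p,P))[0]-o)for C,o,P in obs])
r=least_squares(f,[.637,.111,.18],loss="soft_l1");print(r.x,np.degrees(r.x[2]));print(f(r.x).reshape(-1,2))
for C,o,P in obs: print(P,unproj(C,o,P[2]))
p=r.x;print("mouth",tf(p,(-.04,0,.012)),"home hand",tf(p,(-.115,0,0)),"bar",tf(p,(0,-.1925,.154)),tf(p,(0,-.193,.077)))
# scraper in hand, tool frame (blade rear corners, z unknown): depth from width
d=np.load("w3.npz");s=dict(eef_pos=d["p"],tcp_rot=d["q"]);W=cam("wrist",s);M=R.from_quat(d["q"]).as_matrix()
for h in(.33,.34,.35,.36,.37,.38,.39,.40,.41,.42):
    a=unproj(W,[(269,136),(376,136.5),(265,20),(381,20)],h);t=(a-d["p"])@M
    print(h,np.linalg.norm(a[0]-a[1]),np.linalg.norm(a[2]-a[3]),t[0],t[1],np.degrees(np.arctan2(*(t[0]-t[1])[[0,1]])))
E
```

```text
[0.627  0.1138 0.2429] 13.914640688947943
[[ 0.3432  0.9942]
 [ 1.137   0.5484]
 [-0.8259 -0.4631]
 [-0.2883 -1.1546]
 [-0.2347  0.5704]
 [ 2.2168 -1.0769]
 [ 1.1611  0.5163]
 [-1.0972  0.2127]]
(-0.13, 0.075, 0.012) [[0.4858 0.1565 0.012 ]]
(-0.13, -0.075, 0.012) [[0.5205 0.0133 0.012 ]]
(0.1, 0.06, 0.09) [[0.7083 0.1937 0.09  ]]
(0.1, -0.06, 0.09) [[0.735  0.0787 0.09  ]]
(-0.04, 0.06, 0.09) [[0.5755 0.1619 0.09  ]]
(-0.04, -0.06, 0.09) [[0.5993 0.0523 0.09  ]]
(0, -0.1925, 0.154) [[ 0.6748 -0.0698  0.154 ]]
(-0.13, -0.075, 0.012) [[0.5189 0.0082 0.012 ]]
mouth [0.5882 0.1042 0.012 ] home hand [0.5154 0.0862 0.    ] bar [ 0.6733 -0.073   0.154 ] [ 0.6734 -0.0735  0.077 ]
0.33 0.08170968707700339 0.07905717805889512 [ 0.058  -0.0397  0.0538] [0.0577 0.042  0.0538] 179.7536363890622
0.34 0.07797183465020226 0.07544066604624959 [ 0.0588 -0.0378  0.0438] [0.0584 0.0402 0.0438] 179.7536363890622
0.35 0.07423398222340116 0.07182415403360408 [ 0.0595 -0.036   0.0338] [0.0592 0.0383 0.0338] 179.75363638906222
0.36 0.07049612979660003 0.06820764202095855 [ 0.0602 -0.0341  0.0238] [0.0599 0.0364 0.0238] 179.75363638906222
0.37 0.06675827736979889 0.06459113000831303 [ 0.0609 -0.0323  0.0138] [0.0607 0.0345 0.0137] 179.75363638906228
0.38 0.06302042494299775 0.06097461799566748 [ 0.0617 -0.0304  0.0038] [0.0614 0.0326 0.0037] 179.7536363890622
0.39 0.059282572516196626 0.05735810598302196 [ 0.0624 -0.0286 -0.0062] [ 0.0621  0.0307 -0.0063] 179.7536363890622
0.4 0.05554472008939548 0.053741593970376415 [ 0.0631 -0.0267 -0.0162] [ 0.0629  0.0288 -0.0163] 179.75363638906217
0.41 0.051806867662594396 0.05012508195773093 [ 0.0639 -0.0248 -0.0263] [ 0.0636  0.027  -0.0263] 179.75363638906222
0.42 0.04806901523579327 0.04650856994508539 [ 0.0646 -0.023  -0.0363] [ 0.0644  0.0251 -0.0363] 179.75363638906222
```

Request:
send_rows --pt "-0.011 0.008 0.03 -3 -1" --pt "-0.011 0.008 0.07 -3.3 -1" --pt "-0.011 0.008 0.11 -3.3 -1" --pt "-0.011 0.008 0.15 -3.3 -1" --pt "-0.011 0.008 0.19 -3.3 -1" --pt "-0.011 0.008 0.23 -3.3 -1" --pt "-0.011 0.008 0.27 -3.3 -1" --pt "-0.011 0.008 0.3 -3.3 -1" --pt "-0.011 0.008 0.325 -3.3 -1" --pt "-0.011 0.008 0.335 -3.3 -1" --pt "-0.011 0.008 0.339 -3.3 -1" --pt "-0.011 0.008 0.339 -3.3 -1"

```text
time: 8.9
eef_pos: [0.4263, 0.0635, 0.0476]
tcp_rot: [0.993, 0.117, 0.0, 0.0]
contact_force: [-0.1, 0.1, -2.6]
opening: 0.239
finger_force: 60.7
```

```bash
python3 - <<'E'
from h import *
s=ctrl.get_state();np.savez("w4.npz",p=s["eef_pos"],q=s["tcp_rot"]);print(s["eef_pos"],s["tcp_rot"],s["contact_force"])
w=ctrl.read_camera("wrist")[:,:,::-1];cv2.imwrite("pics/w4.png",w)
t=ctrl.read_camera("top")[:,:,::-1];cv2.imwrite("pics/t4.png",t);a=ctrl.read_camera("side")[:,:,::-1];cv2.imwrite("pics/s4.png",a)
cv2.imwrite("pics/c4.png",cv2.resize(w[:300,120:520],(800,600),interpolation=2))
E
```

```text
[0.4263 0.0635 0.0476] [0.9932 0.1168 0.0002 0.0001] [-0.0993  0.1413 -2.5866]
```

View pics/c4.png

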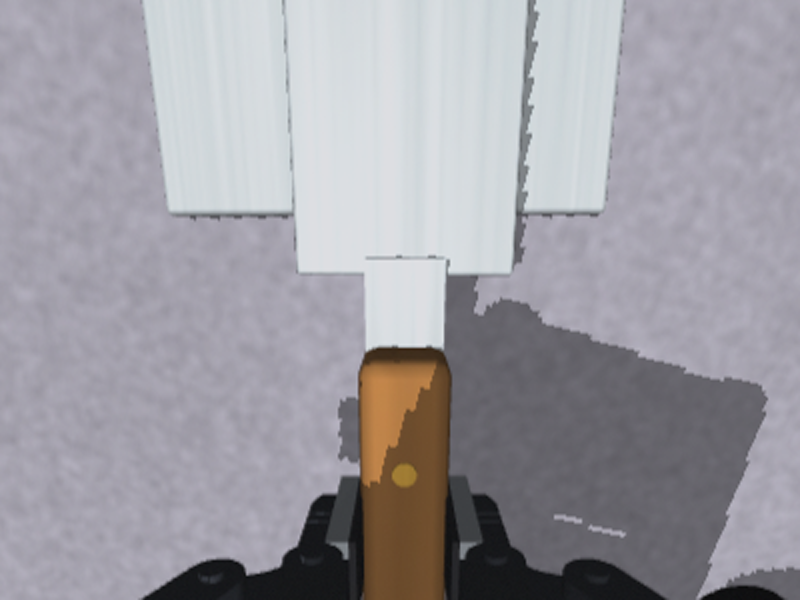

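The view is nearly square-on: the ledge front edge is level at crop row 213, from column 170 to 604, and the blade's rear corners are at (299,272) and (512,272). I'll work out the offsets in the tool frame.

```bash
python3 - <<'E'
from h import *
d=np.load("w4.npz");p=d["p"];s=dict(eef_pos=p,tcp_rot=d["q"]);W=cam("wrist",s);M=R.from_quat(d["q"]).as_matrix()
c=lambda x,y:(120+x/2,y/2)
T=lambda px,h:(unproj(W,[c(*q) for q in px],h)-p)@M
for h in (.010,.012,.014):print("ledge",h,T([(170,213),(604,212),(143,0),(625,0)],h))
b=p[2]+.0155
for h in(b-.004,b,b+.004):print("blade",h,T([(299,272),(512,272),(285,0),(528,0)],h), "neck",T([(366,345),(445,345)],h+.006))
E
```

```text
ledge 0.01 [[ 0.079  -0.0796  0.0376]
 [ 0.0793  0.0693  0.0377]
 [ 0.1418 -0.0804  0.0377]
 [ 0.1417  0.0693  0.0377]]
ledge 0.012 [[ 0.0789 -0.0788  0.0356]
 [ 0.0793  0.0687  0.0357]
 [ 0.1411 -0.0796  0.0357]
 [ 0.141   0.0686  0.0357]]
ledge 0.014 [[ 0.0789 -0.078   0.0336]
 [ 0.0792  0.068   0.0337]
 [ 0.1404 -0.0788  0.0337]
 [ 0.1404  0.0679  0.0337]]
blade 0.059119148393671786 [[ 0.0627 -0.0274 -0.0115]
 [ 0.0628  0.0297 -0.0115]
 [ 0.1253 -0.0273 -0.0115]
 [ 0.1253  0.0299 -0.0114]] neck [[ 0.0441 -0.0094 -0.0175]
 [ 0.0441  0.0117 -0.0175]]
blade 0.06311914839367179 [[ 0.063  -0.0266 -0.0155]
 [ 0.0631  0.0289 -0.0155]
 [ 0.1239 -0.0265 -0.0155]
 [ 0.1239  0.0291 -0.0154]] neck [[ 0.0449 -0.0091 -0.0215]
 [ 0.0449  0.0114 -0.0215]]
blade 0.0671191483936718 [[ 0.0633 -0.0259 -0.0195]
 [ 0.0633  0.0282 -0.0195]
 [ 0.1226 -0.0258 -0.0195]
 [ 0.1226  0.0284 -0.0194]] neck [[ 0.0457 -0.0088 -0.0255]
 [ 0.0457  0.0111 -0.0255]]
```

Yaw and pitch are right. It needs 6 mm sideways, about 44 mm down, and then about 106 mm in to the back.

Request:
send_rows --pt "0 -0.006 0.01 0 -1" --pt "0 -0.006 0.02 0 -1" --pt "0 -0.006 0.03 0 -1" --pt "0 -0.006 0.037 0 -1" --pt "0 -0.006 0.041 0 -1" --pt "0 -0.006 0.044 0 -1" --pt "0 -0.006 0.044 0 -1" --pt "0 -0.006 0.044 0 -1"

```text
time: 9.85
eef_pos: [0.4245, 0.0698, 0.0034]
tcp_rot: [0.993, 0.117, 0.0, 0.0]
contact_force: [0.5, 0.1, -1.3]
opening: 0.243
finger_force: 60.7
```

Request:
send_rows --pt "0.004 0 0 0 -1" --pt "0.008 0 0 0 -1" --pt "0.012 0 0 0 -1" --pt "0.016 0 0 0 -1" --pt "0.02 0 0 0 -1" --pt "0.025 0 0 0 -1" --pt "0.025 0 0 0 -1"

```text
time: 10.55
eef_pos: [0.4495, 0.0758, 0.0034]
tcp_rot: [0.993, 0.117, 0.0, 0.0]
contact_force: [0.5, 0.2, -2.3]
opening: 0.241
finger_force: 60.7
```

Request:
send_rows --pt "0.008 0 0 0 -1" --pt "0.016 0 0 0 -1" --pt "0.024 0 0 0 -1" --pt "0.032 0 0 0 -1" --pt "0.04 0 0 0 -1" --pt "0.048 0 0 0 -1" --pt "0.056 0 0 0 -1" --pt "0.064 0 0 0 -1" --pt "0.07 0 0 0 -1" --pt "0.07 0 0 0 -1"

```text
time: 11.55
eef_pos: [0.5177, 0.0922, 0.0034]
tcp_rot: [0.993, 0.118, 0.0, 0.0]
contact_force: [-0.7, 0.1, -1.3]
opening: 0.241
finger_force: 60.7
```

Request:
send_rows --pt "0 0 0.001 0 -1" --pt "0 0 0.002 0 -1" --pt "0 0 0.003 0 -1" --pt "0 0 0.003 0 -1"

```text
time: 11.95
eef_pos: [0.5162, 0.092, -0.0001]
tcp_rot: [0.993, 0.117, -0.0, -0.0]
contact_force: [0.1, 0.1, -1.9]
opening: 0.243
finger_force: 60.7
```

Request:
send_rows --pt "0.003 0 0.001 0 -1" --pt "0.006 0 0.001 0 -1" --pt "0.008 0 0.001 0 -1" --pt "0.009 0 0.001 0 -1" --pt "0.009 0 0.001 0 -1"

```text
time: 12.45
eef_pos: [0.5256, 0.0942, -0.0007]
tcp_rot: [0.993, 0.117, 0.0, 0.0]
contact_force: [0.4, -0.5, -1.5]
opening: 0.242
finger_force: 60.7
```

Request:
send_rows --pt "0.001 0 0 0 -1" --pt "0.002 0 0 0 -1" --pt "0.002 0 0 0 -1"

```text
time: 12.75
eef_pos: [0.5275, 0.0946, -0.0007]
tcp_rot: [0.993, 0.117, 0.0, 0.0]
contact_force: [0.3, -0.8, -1.5]
opening: 0.244
finger_force: 60.7
```

Request:
send_rows --pt "0.001 0 0 0 -1" --pt "0.002 0 0 0 -1" --pt "0.002 0 0 0 -1"

```text
time: 13.05
eef_pos: [0.5276, 0.0948, -0.0013]
tcp_rot: [0.993, 0.118, -0.002, 0.0]
contact_force: [-4.5, -2.4, 0.9]
opening: 0.242
finger_force: 61.0
```

Request:
send_rows --pt "0.001 0 0 0 -1" --pt "0.002 0 0 0 -1" --pt "0.002 0 0 0 -1"

```text
time: 13.35
eef_pos: [0.5275, 0.0948, -0.0013]
tcp_rot: [0.993, 0.118, -0.005, 0.0]
contact_force: [-11.7, -4.5, 5.9]
opening: 0.239
finger_force: 61.7
```

Request:
send_rows --pt "0.001 0 0 0 -1" --pt "0.002 0 0 0 -1" --pt "0.002 0 0 0 -1"

```text
time: 13.65
eef_pos: [0.5273, 0.0948, -0.0014]
tcp_rot: [0.993, 0.118, -0.008, 0.001]
contact_force: [-17.0, -6.5, 12.7]
opening: 0.245
finger_force: 62.5
```

The blade reached the back after the expected 106 mm of travel. I'll ease the push, settle it down slightly, then release gently.

Request:
send_rows --pt "-0.002 0 0 0 -1" --pt "-0.004 0 0.001 0 -1" --pt "-0.004 0 0.002 0 -1" --pt "-0.004 0 0.002 0 -1"

```text
time: 14.05
eef_pos: [0.5277, 0.0948, -0.0013]
tcp_rot: [0.993, 0.118, -0.003, 0.0]
contact_force: [-10.6, -2.3, 11.4]
opening: 0.244
finger_force: 62.5
```

Request:
send_rows --pt "0 0 0 0 -0.5" --pt "0 0 0 0 -0.3" --pt "0 0 0 0 0" --pt "0 0 0 0 0.5" --pt "0 0 0 0 1" --pt "0 0 0 0 1" --pt "0 0 0 0 1" --squeeze 20

```text
time: 14.75
eef_pos: [0.5293, 0.0951, -0.0029]
tcp_rot: [0.993, 0.117, 0.0, -0.0]
contact_force: [-0.2, 0.0, 0.5]
opening: 0.999
finger_force: 0.0
```

Request:
send_rows --pt "0 0 -0.01 0 1" --pt "0 0 -0.03 0 1" --pt "0 0 -0.06 0 1" --pt "0 0 -0.1 0 1" --pt "0 0 -0.14 0 1" --pt "0 0 -0.18 0 1" --pt "0 0 -0.2 0 1" --pt "0 0 -0.2 0 1"

```text
time: 15.55
eef_pos: [0.5319, 0.0951, 0.2026]
tcp_rot: [0.993, 0.117, 0.005, 0.001]
contact_force: [0.2, 0.4, 1.2]
opening: 1.002
finger_force: 0.0
```

```bash
python3 - <<'E'
from h import *
s=ctrl.get_state();np.savez("w5.npz",p=s["eef_pos"],q=s["tcp_rot"]);print(s["eef_pos"],s["tcp_rot"],s["contact_force"])
w=ctrl.read_camera("wrist")[:,:,::-1];cv2.imwrite("pics/w5.png",w)
cv2.imwrite("pics/c5.png",cv2.resize(w[:300,120:520],(800,600),interpolation=2))
E
```

```text
[0.5319 0.0951 0.2026] [0.9931 0.1175 0.0048 0.0006] [0.2149 0.3515 1.1878]
```

View pics/c5.png

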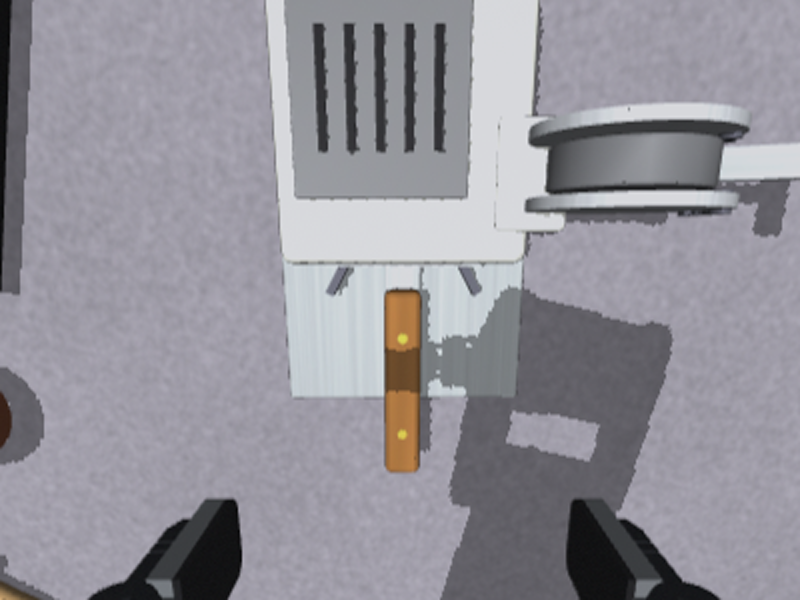

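The scraper is in the slot and released. Its handle runs straight from crop (403,292) to (403,472), only the neck shows before the mouth, and the dial arm leaves at (760,160). Checking the depth and dial plane numerically.

```bash
python3 - <<'E'
from h import *
d=np.load("w5.npz");p=d["p"];s=dict(eef_pos=p,tcp_rot=d["q"]);W=cam("wrist",s);M=R.from_quat(d["q"]).as_matrix()
c=lambda x,y:(120+x/2,y/2)
T=lambda px,h:(unproj(W,[c(*q) for q in px],h)-p)@M
print("ledge",T([(293,397),(517,397)],.012));print("handle",T([(403,292),(403,470)],.040))
print("house top front",T([(285,262),(522,262)],.09))
print("dial arm edges",T([(745,146),(745,180)],.130),"plates",T([(640,104),(630,212)],.155))
print("bar from top fit, tool:",(np.array([.6748,-.0698,.154])-p)@M, (np.array([.6733,-.073,.154])-p)@M)
E
```

```text
ledge [[-0.0328 -0.0727  0.1902]
 [-0.0328  0.0757  0.1905]]
handle [[ 0.0388  0.0002  0.163 ]
 [-0.0727  0.0002  0.162 ]]
house top front [[ 0.0584 -0.0567  0.1131]
 [ 0.0584  0.0578  0.1133]]
dial arm edges [[0.1048 0.1342 0.0739]
 [0.0924 0.1363 0.0738]] plates [[0.1148 0.0818 0.0489]
 [0.0796 0.0824 0.0486]]
bar from top fit, tool: [0.1001 0.1936 0.05  ] [0.0979 0.1964 0.05  ]
```

The scraper is fully home: the handle front is 18 mm before the mouth, as specified. Now shut the fingers and go above the bar.

Request:
send_rows --pt "0.02 0.04 0 0 -1" --pt "0.04 0.08 0 0 -1" --pt "0.06 0.12 0 0 -1" --pt "0.08 0.16 0 0 -1" --pt "0.098 0.196 0 0 -1" --pt "0.098 0.196 0 0 -1" --pt "0.098 0.196 0 0 -1" --pt "0.098 0.196 0 0 -1"

```text
time: 16.4
eef_pos: [0.669, -0.0716, 0.1955]
tcp_rot: [0.993, 0.118, -0.001, -0.001]
contact_force: [-1.0, 0.1, -0.5]
opening: 0.006
finger_force: 0.0
```

```bash
python3 - <<'E'
from h import *
s=ctrl.get_state();np.savez("w6.npz",p=s["eef_pos"],q=s["tcp_rot"]);print(s["eef_pos"],s["tcp_rot"],s["opening"])
w=ctrl.read_camera("wrist")[:,:,::-1];cv2.imwrite("pics/w6.png",w)
a=ctrl.read_camera("side")[:,:,::-1];cv2.imwrite("pics/s6.png",a)
cv2.imwrite("pics/c6.png",np.hstack([w[:,120:520],cv2.resize(a[100:260,300:460],(400,400),interpolation=2)]))
for z in(.163,.2,.22,.24):print(proj(cam("wrist",s),[*s["eef_pos"][:2],z]),proj(cam("side"),[*s["eef_pos"][:2],z]))
E
```

```text
[ 0.669  -0.0716  0.1955] [ 0.993   0.1177 -0.0015 -0.0008] 0.0055365108234396426
[[321.0257 216.9877]] [[390.0119 191.7348]]
[[320.7114 237.9079]] [[390.9645 181.8735]]
[[320.4822 253.1662]] [[391.4943 176.3891]]
[[320.1889 272.6872]] [[392.0349 170.7923]]
```

View pics/c6.png

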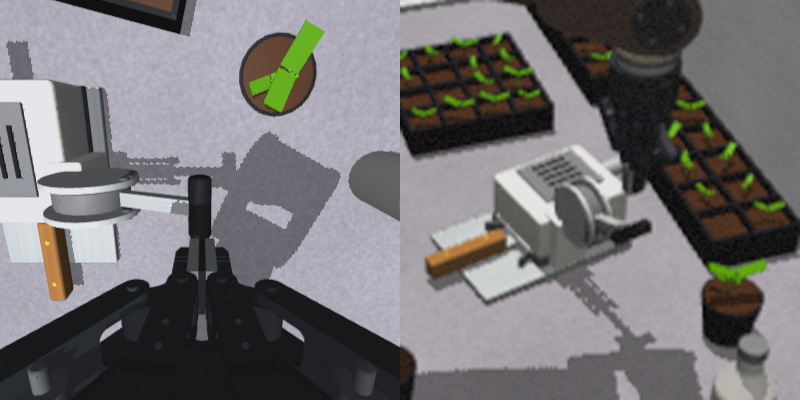

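The fingertips (203,235) are lined up over the bar, which is at column 200 with its far end at row 175. pot_b, at (278,75), is clear. Descend and feel for contact.

Request:
send_rows --pt "0 -0.001 0.015 0 -1" --pt "0 -0.001 0.03 0 -1" --pt "0 -0.001 0.04 0 -1" --pt "0 -0.001 0.04 0 -1"

```text
time: 16.9
eef_pos: [0.6681, -0.071, 0.1535]
tcp_rot: [0.993, 0.118, -0.003, -0.001]
contact_force: [-0.4, 0.0, 0.0]
opening: -0.002
finger_force: 0.0
```

Request:
send_rows --pt "0 0 0.004 0 -1" --pt "0 0 0.008 0 -1" --pt "0 0 0.008 0 -1"

```text
time: 17.2
eef_pos: [0.67, -0.0717, 0.1489]
tcp_rot: [0.993, 0.117, -0.0, -0.0]
contact_force: [-0.4, 0.8, -0.5]
opening: 0.001
finger_force: 0.0
```

Request:
send_rows --pt "0 0 0.003 0 -1" --pt "0 0 0.005 0 -1" --pt "0 0 0.005 0 -1"

```text
time: 17.5
eef_pos: [0.6699, -0.0717, 0.1439]
tcp_rot: [0.993, 0.117, -0.0, -0.0]
contact_force: [0.2, -0.3, -0.5]
opening: -0.001
finger_force: 0.0
```

Request:
send_rows --pt "0 0 0.003 0 -1" --pt "0 0 0.005 0 -1" --pt "0 0 0.005 0 -1"

```text
time: 17.8
eef_pos: [0.6705, -0.0721, 0.1402]
tcp_rot: [0.993, 0.117, 0.001, 0.0]
contact_force: [-0.4, -0.4, 3.6]
opening: -0.001
finger_force: 1.9
```

Contact is at TCP z = 0.140, so the tips stand about 23 mm above the TCP. The third notch is then at TCP z of about 0.063. Press along the arc.

Request:
send_rows --pt "0 0.002 0.006 0 -1" --pt "0 0.003 0.012 0 -1" --pt "0 0.004 0.018 0 -1" --pt "0 0.005 0.024 0 -1" --pt "0 0.006 0.03 0 -1" --pt "0 0.006 0.036 0 -1" --pt "0 0.006 0.042 0 -1" --pt "0 0.006 0.048 0 -1" --pt "0 0.005 0.054 0 -1" --pt "0 0.004 0.06 0 -1" --pt "0 0.003 0.065 0 -1" --pt "0 0.003 0.065 0 -1"

```text
time: 19.0
eef_pos: [0.6724, -0.076, 0.0754]
tcp_rot: [0.993, 0.117, 0.002, 0.002]
contact_force: [0.0, -3.7, 5.3]
opening: -0.007
finger_force: 2.9
```

Request:
send_rows --pt "0 -0.001 0.004 0 -1" --pt "0 -0.002 0.008 0 -1" --pt "0 -0.003 0.011 0 -1" --pt "0 -0.003 0.012 0 -1" --pt "0 -0.003 0.012 0 -1" --pt "0 -0.003 0.012 0 -1"

```text
time: 19.6
eef_pos: [0.6718, -0.0732, 0.0642]
tcp_rot: [0.993, 0.117, 0.002, 0.002]
contact_force: [0.7, -3.3, 6.7]
opening: -0.0
finger_force: 3.3
```

```bash
python3 - <<'E'
from h import *
s=ctrl.get_state();np.savez("w7.npz",p=s["eef_pos"],q=s["tcp_rot"]);print(s["time"],s["eef_pos"],s["tcp_rot"],s["contact_force"],s["dq"])
w=ctrl.read_camera("wrist")[:,:,::-1];cv2.imwrite("pics/w7.png",w)
a=ctrl.read_camera("side")[:,:,::-1];cv2.imwrite("pics/s7.png",a)
cv2.imwrite("pics/c7.png",np.hstack([w[:,120:520],cv2.resize(a[140:240,340:440],(400,400),interpolation=2)]))
E
```

```text
19.6 [ 0.6718 -0.0732  0.0642] [0.9931 0.1175 0.0019 0.0016] [ 0.6669 -3.2691  6.6951] [-0.0011  0.0003 -0.0002  0.0016  0.0005 -0.0003]
```

View pics/c7.png

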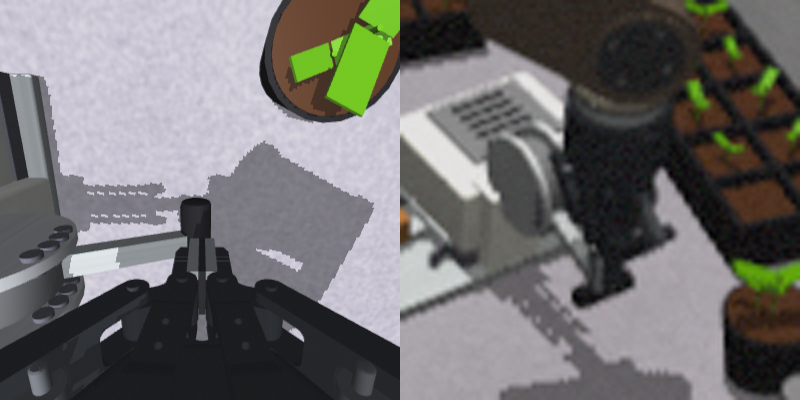

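The tips press on the bar: the wrist view shows its far end at (196,205), and the side crop shows its near end at (583,298). The force is 6.7 N up. I'll check the dial angle against projected bar positions.

```bash
python3 - <<'E'
from h import *
d=np.load("w5.npz");M5=R.from_quat(d["q"]).as_matrix();p5=d["p"]
yw=2*np.arctan2(.1175,.9931);ex=np.array([np.cos(yw),np.sin(yw)]);ey=np.array([-ex[1],ex[0]])
o=p5[:2]+ex*.0972-ey*.0012   # station origin from ledge measured in w5
print(o,np.degrees(yw))
d=np.load("w7.npz");s=dict(eef_pos=d["p"],tcp_rot=d["q"]);W=cam("wrist",s);S=cam("side")
for q in(.5,.6,.65,.7,.75,.8,.85,.95):
    a=.38-q;y=-.095-.105*np.cos(a);z=.115+.105*np.sin(a)
    P=lambda sx,dz=0:np.array([*(o+ex*sx+ey*y),z+dz])
    print(q,"z",round(z,4),"side near end",(proj(S,P(-.025))[0]-[340,140])*4+[400,0],"wrist far top",proj(W,P(.025,.009))[0]-[120,0],"far c",proj(W,P(.025))[0]-[120,0])
E
```

```text
[0.6267 0.1166] 13.495319550943352
0.5 z 0.1024 side near end [574.5969 283.6668] wrist far top [209.7689 225.8468] far c [209.2085 218.8121]
0.6 z 0.0921 side near end [572.3363 292.4529] wrist far top [205.4929 217.8397] far c [205.2243 211.7592]
0.65 z 0.087 side near end [570.9271 296.4299] wrist far top [202.8179 214.3096] far c [202.7116 208.6291]
0.7 z 0.082 side near end [569.3391 300.118 ] wrist far top [199.8368 211.0587] far c [199.8995 205.735 ]
0.75 z 0.077 side near end [567.5784 303.5098] wrist far top [196.5814 208.0631] far c [196.8178 203.0587]
0.8 z 0.0722 side near end [565.6514 306.5989] wrist far top [193.0791 205.3021] far c [193.4925 200.5835]
0.85 z 0.0674 side near end [563.5648 309.38  ] wrist far top [189.3533 202.7567] far c [189.9457 198.2947]
0.95 z 0.0583 side near end [558.9419 314.0016] wrist far top [181.3082 198.248 ] far c [182.2621 194.2236]
```

The wrist view gives about 0.75-0.77 rad and the touch height 0.735-0.77 rad, so the dial is at the third notch, clear of the 0.95 stop. Hold briefly to confirm it stays steady.

Request:
send_rows --pt "0 0.001 0 0 -1" --pt "0 0.001 0 0 -1" --pt "0 0.001 0 0 -1" --pt "0 0.001 0 0 -1" --pt "0 0.001 0 0 -1" --pt "0 0.001 0 0 -1" --pt "0 0.001 0 0 -1" --pt "0 0.001 0 0 -1" --pt "0 0.001 0 0 -1" --pt "0 0.001 0 0 -1"

```text
time: 20.7
eef_pos: [0.6718, -0.0733, 0.0642]
tcp_rot: [0.993, 0.117, 0.002, 0.001]
contact_force: [-0.3, -2.0, 7.3]
opening: -0.001
finger_force: 3.6
```

```bash
python3 - <<'E'
from h import *
s=ctrl.get_state();print(s["time"],s["eef_pos"],s["contact_force"])
a=cv2.cvtColor(ctrl.read_camera("wrist"),cv2.COLOR_RGB2GRAY).astype(int);b=cv2.imread("pics/w7.png",0).astype(int)
# bar far-end columns on rows 205-230
for im in(b,a):
    r=im[205:212,280:360].mean(0);c=np.nonzero(r<60)[0]+280;print(c.min()-120,c.max()-120)
print(cv2.phaseCorrelate(b[170:260,270:360].astype(float),a[170:260,270:360].astype(float)))
E
```

```text
20.7 [ 0.6718 -0.0733  0.0642] [-0.3333 -1.967   7.3289]
180 210
180 210
((0.030957469791637493, -0.013543817921821244), 0.9633538249589253)
```

Steady at 7.3 N, which matches the third notch's 7 N. Handing in.

```bash
python3 -c "
from plant import ctrl
print(ctrl.sign_off())"
```

```text
the job is handed in; nothing more can be done
None
```

I slid the scraper's blade fully home in the slot and let go of it, then pressed the dial handle to the third notch (about 0.75 rad, 7 N). I handed the job in at about 21 s, still holding the handle there.

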